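# Fetch the pump gear from behind the bottles

## Task

Stand the three bottles from the grey caddy on the blue mat to clear the way, then take out the pump gear hemmed in behind them and set it down hub upward in the middle of the round steel inspection plate. When the gear is there, put each bottle back upright in the very pocket of the caddy it came from. Do not tip any bottle over, and leave the green tin and the ball bearing where they are.

Things in the scene. Friction and masses are not known exactly. Their poses are not given: they have to be found in the camera images.
- caddy: grey square tray fixed to the bench, left or right of the plate, 166 x 166 mm, 2 x 2 pockets lined in black. Origin at the centre of its underside, x, y along its walls, z up. Pocket centres (+-42, +-42) mm, 70 mm square inside, floors 4 mm above the bench; outer walls 6 mm, middle walls 14 mm thick, 12 mm high. At first: gear in the (+42, +42) pocket, a bottle in each other one.
- mat: flat blue mat with a thin white border, fixed to the bench, 280 mm along its own x, 120 mm along its own y, 3 mm thick; origin at the centre of its underside, z up.
- plate: round steel inspection plate fixed to the bench, 100 mm across the top, foot 104 mm, flat top 20 mm above the bench, with engraved circles round its centre. Origin at the centre of its underside, z up.
- gear: grey pump gear standing hub upward: toothed wheel 52 mm across from 4 to 11 mm height on a foot 16 mm across and 4 mm high, with a plain round hub 22 mm across from 11 to 42 mm. Grip it by the hub from above. Origin at the centre of its underside, z up along the hub.
- red_bottle: plastic bottle with a red screw cap, 52 mm across, 120 mm high; the cap is 40 mm across and takes up the top 27 mm. Stands upright; origin at the centre of its underside, z up. Grip it by the cap from above.
- blue_bottle: plastic bottle with a blue screw cap, 49 mm across, 132 mm high; the cap is 37 mm across and takes up the top 26 mm. Stands upright; origin at the centre of its underside, z up. Grip it by the cap from above.
- white_bottle: white bottle with an orange band and a white screw cap, 56 mm across, 103 mm high; the cap is 50 mm across and takes up the top 24 mm. Stands upright; origin at the centre of its underside, z up. Grip it by the cap from above.
- tin: small green round tin, 49 mm across, 56 mm high, at the back of the work area: a bystander, leave it alone. Origin at the centre of its underside.
- bearing1: steel ball bearing lying flat, 47 mm across, 14 mm high, at the back of the work area: a bystander, leave it alone. Origin at the centre of its underside.

How it is judged:
By the outcome, as a careful person would: the job done as asked, in the order asked, and still so for the second after the job is handed in, with the robot touching nothing.
It also fails if it takes over 144 s, if anything falls off the work surface, if the arm or the gripper's body presses on something with over 40 N, if the wrist force passes 120 N, or if a joint passes its speed limit or range.

## Robot

A 7-joint arm with a two-finger parallel gripper is mounted at the origin on a cart in front of the work surface, level with it; the furniture and walls round the work are solid. World frame = base frame: x ahead of the robot, y to its left, z up, the work surface at z = 0. Lengths are in m, angles in rad, forces in N, time in s.
With the tool pointing down it reaches from about 0.425 to 0.875 m from the base axis. Payload 8.4 kg.
Tool frame: the origin (TCP) lies at the very end of the fingers, on their centre line; the grasp point (between the pads) lies robot.grip_point_offset behind it (robot.grip_point_offset is the distance from the TCP to the grasp point, in m); z points along the fingers, y is the direction in which the jaws open and shut (so a half turn about z gives the same grasp; the last joint's range is limited). The gripper opens to 87 mm and grips with 3 to 60 N. Pads are 19 mm wide; open, the fingers measure 117 mm over their backs; the gripper's body (75 mm by 190 mm) begins 51 mm behind the grasp point.
Start: joints at [-1.43, 0.333, 0.04, 1.465, -0.013, 1.343, -0.059], TCP at [0.154, 0.631, 0.223] pointing down, gripper open.
Joint ranges: [-2.58, 2.58], [-0.38, 2.09], [-1.3, 1.39], [0.25, 2.4], [-1.5, 4.64], [0.08, 2.09], [-2.65, 2.65]. Speed limits (rad/s): [2.22, 2.22, 2.79, 2.79, 3.14, 3.14, 3.14].

## Interface

Orientations are given as a rotation vector (axis times angle).
In Python, from cell import robot, viewer gives the robot as it stands. The module is installed in compiled form; this text tells all that it offers.
- The arm moves only by the tool jog_arm, never from a script. Its argument "deltas" is a list of rows, each a list of 7 numbers: the shift along the tool's x, y, z each as a share of 0.4 m, from -1 to 1, then the turn, a rotation vector about the tool's x, y, z each as a share of 180 degrees, from -1 to 1, then the opening, from 0 (shut) to 1 (fully open). A call has 1 to 20 rows; each row is the pose to reach, as a shift and turn from the pose measured when the call began, along the tool's axes at that moment, turning the shorter way round; what a row does not reach only later rows make up. A row lasts 1/10 s, in which the tool goes at most 50 mm and 8.59 degrees, less where a joint would pass 70% of its speed; a pose out of reach is approached as far as the arm can. A call with a number of a shift or a turn outside -1 to 1 is refused whole. A call with a gripper value outside its range is refused whole. The fingers move at their own pace and stop on an object; "grip_force" is the grip in N (left out, the last holds). Time passes only in rows, so rows that repeat a pose let the fingers close. It gives the time, the measured TCP pose, the force and the opening at its end, in the units of the state.
- robot.state(): the state, without advancing time (a new reading comes with each control period).
- viewer.read_camera(name): name is "scene" or "top"; returns the picture (400x640x3 uint8, blue, green, red); there is no depth.
- viewer.camera_model(name): a dict with "intrinsics" (3x3 intrinsics, pixels), "distortion" ([k1, k2, p1, p2, k3] as OpenCV has them; the pictures are not rectified), "R" (3x3) and "t" (3): a world point X has camera coordinates R X + t. Camera axes: x right, y down, z forward; pixel columns grow to the right and rows downward; lengths in m; the calibration is good to about 2 mm. A picture is of the moment at which its call begins. camera_model takes no time and is no camera call.
- robot.close_job(): hands the job in, once; it reports no verdict.
The state is a dict: "t": time; "q": joint angles; "qd": joint speeds; "tau": joint torques, N m; "ee_pos": TCP position; "tcp_rot": TCP orientation; "contact_force": force on the tool from outside, world axes, zero at the start; "torque": the same for the moment, N m; "opening": opening from 0.0 (shut) to 1.0 (fully open).
Only numpy, scipy, OpenCV 4.12 (cv2) and the standard library are available. Lean on these libraries where they do the work, as an engineer would, in place of code of your own. Each camera call takes 0.05 s, during which the arm holds its last target. There are 200 camera calls.

## Working session

There is one attempt and no reset: what is moved stays moved. The work goes in short steps, Python scripts to look and compute and a tool call to move; the robot and the scene stay as the last step left them, time stands still between calls to the robot, and variables do not carry over. Pictures are saved under pics/ and viewed, about 12 in all and at most 16, crops included, and the job is handed in when it is done.

Besides the shell and the picture viewer there is one more tool, called by a JSON object that holds its "fn" and its "kwargs". jog_arm: Moves the arm, as the interface text tells. Its arguments: {"type":"object","properties":{"deltas":{"type":"array","items":{"type":"array","items":{"type":"number"}}},"grip_force":{"type":"number"}},"required":["deltas"]}

```bash
mkdir -p pics
python3 - <<'E'
from cell import robot, viewer
import cv2,numpy as np
for n in("scene","top"):
    im=viewer.read_camera(n); cv2.imwrite(f"pics/{n}0.png",im)
    m=viewer.camera_model(n); print(n,np.round(m["intrinsics"],1).tolist(),np.round(m["distortion"],3),np.round(m["R"],3).tolist(),np.round(m["t"],3))
s=robot.state()
print({k:np.round(v,4) for k,v in s.items()}); print(robot.grip_point_offset)
E
```

```text
scene [[424.4, 0.0, 321.9], [0.0, 424.4, 198.6], [0.0, 0.0, 1.0]] [-0.018  0.     0.     0.     0.   ] [[0.757, -0.653, -0.019], [-0.516, -0.58, -0.63], [0.401, 0.487, -0.776]] [-0.471  0.283  0.852]
top [[408.1, 0.0, 317.7], [0.0, 408.1, 193.7], [0.0, 0.0, 1.0]] [-0.013  0.     0.     0.     0.   ] [[-0.016, -1.0, -0.01], [-0.994, 0.017, -0.108], [0.108, 0.008, -0.994]] [-0.058  0.588  0.892]
{'t': np.float64(0.1), 'q': array([-1.4302,  0.3339,  0.0399,  1.4662, -0.0134,  1.3433, -0.0585]), 'qd': array([ 0.0002, -0.0015, -0.0002, -0.0012,  0.0007,  0.0015,  0.0004]), 'tau': array([ 5.20000e-03, -6.57813e+01,  1.34090e+00, -4.04696e+01,
       -5.97000e-02,  4.10000e-02,  0.00000e+00]), 'ee_pos': array([0.1543, 0.631 , 0.2217]), 'tcp_rot': array([-3.7580e-01, -3.1189e+00,  2.4000e-03]), 'contact_force': array([-0.3034,  0.6325,  0.7182]), 'torque': array([ 0.0354, -0.01  , -0.0144]), 'opening': np.float64(1.0016)}
0.0187
```

View pics/scene0.png

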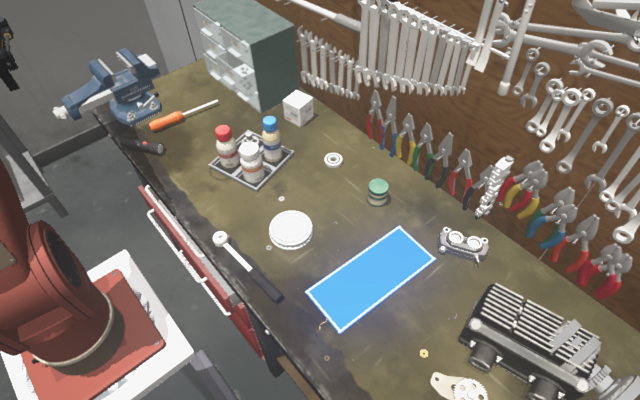

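View pics/top0.png

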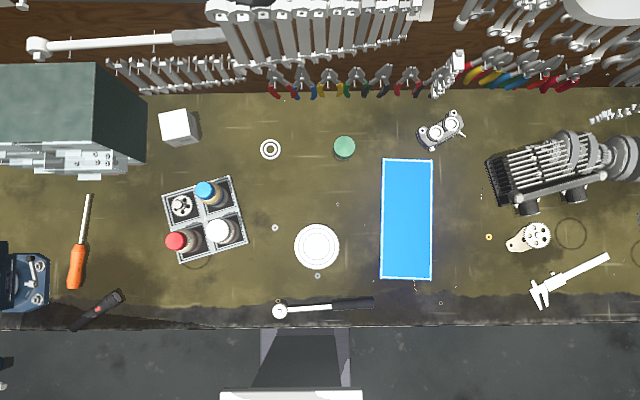

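```bash
cat > h.py <<'E'
import cv2,numpy as np
from cell import robot, viewer
from scipy.spatial.transform import Rotation as Ro
def ray(n,uv):
    m=viewer.camera_model(n);R=np.array(m["R"]);t=np.array(m["t"])
    p=cv2.undistortPoints(np.array(uv,float).reshape(-1,1,2),np.array(m["intrinsics"]),np.array(m["distortion"],float)).reshape(-1,2)
    d=np.c_[p,np.ones(len(p))]@R
    return -R.T@t,d
def onz(n,uv,z):
    c,d=ray(n,uv); return c+d*((z-c[2])/d[:,2])[:,None]
def proj(n,X):
    m=viewer.camera_model(n)
    return cv2.projectPoints(np.array(X,float).reshape(-1,1,3),cv2.Rodrigues(np.array(m["R"]))[0],np.array(m["t"]),np.array(m["intrinsics"]),np.array(m["distortion"],float))[0].reshape(-1,2)
def blob(im,lo,hi,box,minA=20):
    "contours (full coordinates) of an HSV range in box x0,y0,x1,y1, biggest first"
    x0,y0,x1,y1=box
    k=cv2.inRange(cv2.cvtColor(im[y0:y1,x0:x1],cv2.COLOR_BGR2HSV),lo,hi)
    c,_=cv2.findContours(k,cv2.RETR_EXTERNAL,cv2.CHAIN_APPROX_NONE,offset=(x0,y0))
    return sorted([q for q in c if cv2.contourArea(q)>=minA],key=cv2.contourArea,reverse=True)
E
cat > m1.py <<'E'
from h import *
t=cv2.imread("pics/top0.png");s=cv2.imread("pics/scene0.png")
def rep(n,im,name,lo,hi,box,z,k=2):
    for c in blob(im,lo,hi,box)[:k]:
        (u,v),r=cv2.minEnclosingCircle(c); e=cv2.minAreaRect(c)
        print(n,name,"area",cv2.contourArea(c),"rect",np.round(e[0],1),np.round(e[1],1),round(e[2],1),"world",np.round(onz(n,e[0],z)[0],4))
for n,im,bx in(("top",t,dict(m=(370,140,450,300),c=(150,165,255,275),p=(285,215,350,275))),("scene",s,dict(m=(290,210,450,340),c=(200,110,300,195),p=(260,200,320,255)))):
    rep(n,im,"mat",(95,100,80),(115,255,255),bx["m"],.003,1)
    rep(n,im,"blue",(95,130,60),(125,255,255),bx["c"],.132,1)
    rep(n,im,"red",(170,130,60),(180,255,255),bx["c"],.120,1)
    rep(n,im,"plate",(0,0,190),(180,60,255),bx["p"],.020,1)
    rep(n,im,"white",(0,0,225),(180,40,255),bx["c"],.103)
a=t[160:275,150:255];b=s[105:195,200:305]
a=cv2.resize(a,None,fx=5,fy=5,interpolation=cv2.INTER_CUBIC);b=cv2.resize(b,(525,450),interpolation=cv2.INTER_CUBIC)
cv2.imwrite("pics/ct.png",a);cv2.imwrite("pics/cs.png",b)
E
python3 m1.py
```

```text
top mat area 5211.0 rect [406.1 219. ] [ 47.1 115.9] 0.6 world [ 0.5282 -0.2707  0.003 ]
top blue area 51.5 rect [206.5 192. ] [13.6 16.9] 39.8 world [0.5836 0.1569 0.132 ]
top red area 76.5 rect [179.3 240.8] [13.6 17.3] 3.4 world [0.4864 0.2144 0.12  ]
top plate area 1540.0 rect [316. 246.] [44. 44.] 90.0 world [ 0.4697 -0.0616  0.02  ]
top white area 708.5 rect [205.1 223.8] [61.  72.1] 73.6 world [0.5205 0.1671 0.103 ]
top white area 285.0 rect [181.5 205.5] [19. 19.] 90.0 world [0.5595 0.2172 0.103 ]
scene mat area 5099.5 rect [370.2 274.9] [ 48.7 116.8] 52.4 world [ 0.5278 -0.2723  0.003 ]
scene blue area 56.0 rect [269.7 125.7] [ 9.5 12.3] 80.5 world [0.578  0.1423 0.132 ]
scene red area 34.5 rect [221. 137.] [6. 8.] 90.0 world [0.4707 0.2016 0.12  ]
scene plate area 1230.5 rect [289.8 229.3] [41.4 40.5] 18.4 world [ 0.4643 -0.0694  0.02  ]
scene white area 194.0 rect [248.5 148. ] [19. 14.] 0.0 world [0.5074 0.14   0.103 ]
scene white area 50.5 rect [222. 146.] [12.6  7. ] 18.4 world [0.4624 0.1901 0.103 ]
```

View pics/ct.png

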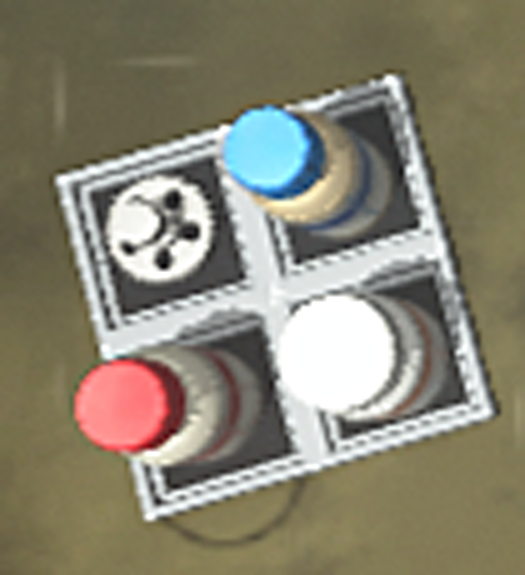

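View pics/cs.png

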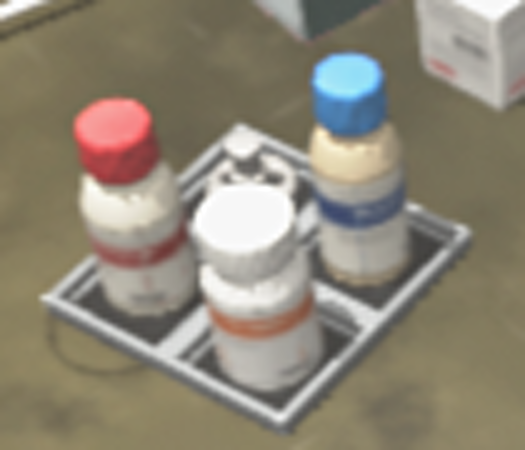

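Run:
```python
from h import *
f=lambda p:(np.array(p,float)+.5)/5-.5
T=lambda p,z:onz("top",f(p)+[150,160],z)[:,:2]
S=lambda p,z:onz("scene",f(p)+[200,105],z)[:,:2]
pr=lambda *a:print(*[np.round(x,4).tolist() if not isinstance(x,str) else x for x in a])
c=T([(60,178),(398,76),(494,410),(150,518)],.012); pr("caddy",c,c.mean(0),np.linalg.norm(c-np.roll(c,1,0),axis=1))
e=[c[1]-c[0],c[2]-c[1],c[3]-c[2],c[0]-c[3]]; pr("edge angs",np.degrees([np.arctan2(v[1],v[0]) for v in e]))
c=S([(240,126),(470,234),(282,425),(44,300)],.012); pr("caddy S",c,c.mean(0),np.linalg.norm(c-np.roll(c,1,0),axis=1))
for n,t,s,z in(("red",(124,406),(115,124),.12),("blue",(267,151),(349,77),.132),("white",(336,351),(245,215),.103),("gear hub",(137,221),(244,145),.042)):
    pr(n,T([t],z)[0],S([s],z)[0])
pr("gear wheel",T([(160,229)],.011)[0])
t=cv2.imread("pics/top0.png");s=cv2.imread("pics/scene0.png")
for n,im,b in(("top",t,(370,140,450,300)),("scene",s,(290,210,450,340))):
    q=cv2.boxPoints(cv2.minAreaRect(blob(im,(95,100,80),(115,255,255),b)[0])); 
    w=onz(n,q,.003)[:,:2]; pr("mat",w)
# plate from wider mask for fit
for n,im,b in(("top",t,(285,215,350,275)),("scene",s,(260,200,320,255))):
    x=blob(im,(0,0,150),(180,70,255),b)[0]; w=onz(n,x.reshape(-1,2),.02)[:,:2]
    (u,v),r=cv2.minEnclosingCircle(w.astype(np.float32)*1000); pr("plate",[u,v,r])
m=viewer.camera_model("top"); pr("cam",-np.array(m["R"]).T@m["t"])
m=viewer.camera_model("scene"); pr("cam",-np.array(m["R"]).T@m["t"])
s=robot.state(); pr("R",Ro.from_rotvec(s["tcp_rot"]).as_matrix())
```

```text
caddy [[0.5921, 0.2956], [0.6373, 0.1383], [0.4819, 0.093], [0.4353, 0.2503]] [0.5366, 0.1943] [0.1632, 0.1637, 0.1618, 0.1641]
edge angs [-73.9837, -163.7612, 106.5118, 16.107]
caddy S [[0.5915, 0.2912], [0.6355, 0.1331], [0.4787, 0.0891], [0.4338, 0.2469]] [0.5349, 0.1901] [0.1637, 0.1641, 0.1629, 0.1641]
red [0.4864, 0.2244] [0.4888, 0.2228]
blue [0.5883, 0.164] [0.5902, 0.1602]
white [0.5078, 0.1425] [0.5084, 0.141]
gear hub [0.5687, 0.2485] [0.5685, 0.2457]
gear wheel [0.5676, 0.2487]
mat [[0.3976, -0.2107], [0.6658, -0.2222], [0.6627, -0.3327], [0.3948, -0.3179]]
mat [[0.402, -0.214], [0.6895, -0.2165], [0.6598, -0.3337], [0.3926, -0.319]]
plate [469.44, -62.4452, 51.8309]
plate [466.082, -69.3128, 57.6467]
cam [0.4872, -0.075, 0.9498]
cam [0.1616, -0.5585, 0.8313]
R [[-0.9714, 0.2375, -0.0003], [0.2375, 0.9714, -0.0015], [-0.0001, -0.0015, -1.0]]
```

{"fn": "jog_arm", "kwargs": {"deltas": [[-0.16, -0.135, -0.02, 0, 0, 0.04, 1], [-0.32, -0.27, -0.04, 0, 0, 0.085, 1], [-0.48, -0.41, -0.06, 0, 0, 0.13, 0.9], [-0.637, -0.542, -0.075, 0, 0, 0.175, 0.8], [-0.637, -0.542, -0.075, 0, 0, 0.22, 0.75], [-0.637, -0.542, -0.075, 0, 0, 0.265, 0.75], [-0.637, -0.542, -0.075, 0, 0, 0.31, 0.75], [-0.637, -0.542, -0.075, 0, 0, 0.355, 0.75], [-0.637, -0.542, -0.075, 0, 0, 0.4, 0.75], [-0.637, -0.542, -0.075, 0, 0, 0.423, 0.75], [-0.637, -0.542, -0.075, 0, 0, 0.423, 0.75], [-0.637, -0.542, -0.075, 0, 0, 0.423, 0.75]]}}

```text
t: 1.3
ee_pos: [0.3502, 0.3598, 0.2519]
tcp_rot: [2.216, 2.226, -0.003]
contact_force: [-1.0, 1.4, 0.0]
opening: 0.749
```

```bash
cat >> h.py <<'E'
def go(x,y,z):
    "shift and turn (interface units) to world x,y,z with tool y=+X, tool x=+Y"
    s=robot.state();R=Ro.from_rotvec(s["tcp_rot"]);Rt=Ro.from_matrix([[0,1,0],[1,0,0],[0,0,-1.]])
    print("t",round(float(s["t"]),2),"tcp",np.round(s["ee_pos"],4),"F",np.round(s["contact_force"],1),"open",round(float(s["opening"]),3))
    print("->",np.round(R.inv().apply(np.array([x,y,z])-s["ee_pos"])/.4,4),"turn",np.round((R.inv()*Rt).as_rotvec()/np.pi,4))
E
python3 -c "
from h import *
go(.508,.1415,.20);go(.508,.1415,.073);print(np.round(robot.state()['q'],2))"
```

```text
t 1.3 tcp [0.3502 0.3598 0.2519] F [-1.   1.4  0. ] open 0.749
-> [-0.5473  0.3921  0.1305] turn [-0.0002  0.0006  0.0015]
t 1.3 tcp [0.3502 0.3598 0.2519] F [-1.   1.4  0. ] open 0.749
-> [-0.5468  0.3922  0.448 ] turn [-0.0002  0.0006  0.0015]
[-1.19  0.01  0.3   1.78 -0.    1.35 -0.88]
```

{"fn": "jog_arm", "kwargs": {"deltas": [[-0.1, 0.07, 0.02, 0, 0, 0, 0.75], [-0.2, 0.14, 0.05, 0, 0, 0, 0.75], [-0.3, 0.21, 0.08, 0, 0, 0, 0.75], [-0.4, 0.28, 0.1, 0, 0, 0, 0.75], [-0.5, 0.36, 0.13, 0, 0, 0, 0.75], [-0.547, 0.392, 0.13, 0, 0, 0.0015, 0.75], [-0.547, 0.392, 0.13, 0, 0, 0.0015, 0.75], [-0.547, 0.392, 0.13, 0, 0, 0.0015, 0.75]]}}

```text
t: 2.1
ee_pos: [0.5079, 0.1416, 0.2]
tcp_rot: [2.22, 2.221, -0.003]
contact_force: [-0.6, 0.4, 0.3]
opening: 0.75
```

```bash
python3 -c "
from h import *
s=viewer.read_camera('scene');t=viewer.read_camera('top')
f=lambda a:cv2.resize(a,None,fx=3,fy=3,interpolation=cv2.INTER_CUBIC)
cv2.imwrite('pics/a1.png',np.hstack([f(s[60:210,180:310]),f(t[150:300,140:270])]))
go(.508,.1415,.071)"
```

```text
t 2.2 tcp [0.5074 0.143  0.2002] F [-0.1 -0.1  0.9] open 0.753
-> [-0.0033  0.0017  0.3229] turn [-0.0003  0.0005  0.0009]
```

View pics/a1.png

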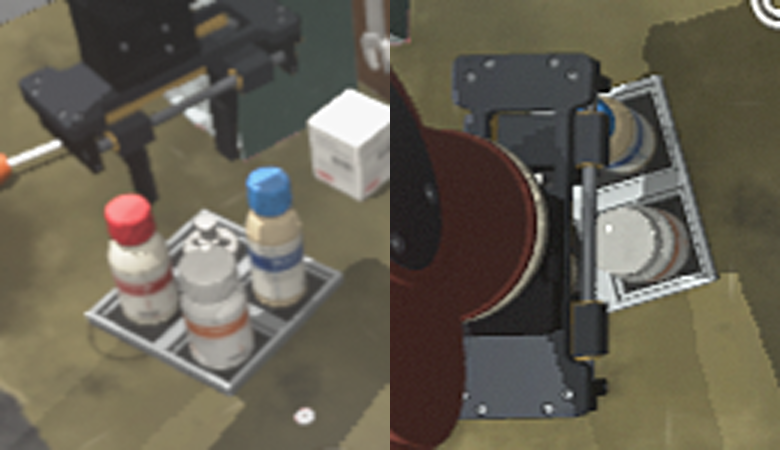

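{"fn": "jog_arm", "kwargs": {"deltas": [[-0.003, 0.001, 0.08, 0, 0, 0, 0.75], [-0.003, 0.001, 0.16, 0, 0, 0, 0.75], [-0.003, 0.001, 0.22, 0, 0, 0, 0.75], [-0.003, 0.001, 0.26, 0, 0, 0, 0.75], [-0.003, 0.001, 0.29, 0, 0, 0, 0.75], [-0.003, 0.001, 0.303, 0, 0, 0, 0.75], [-0.003, 0.001, 0.303, 0, 0, 0, 0.75], [-0.003, 0.001, 0.303, 0, 0, 0, 0.65], [-0.003, 0.001, 0.303, 0, 0, 0, 0.55], [-0.003, 0.001, 0.303, 0, 0, 0, 0.5], [-0.003, 0.001, 0.303, 0, 0, 0, 0.45], [-0.003, 0.001, 0.303, 0, 0, 0, 0.4], [-0.003, 0.001, 0.303, 0, 0, 0, 0.4]], "grip_force": 25}}

```text
t: 3.5
ee_pos: [0.5081, 0.1419, 0.0796]
tcp_rot: [2.218, 2.224, -0.001]
contact_force: [-1.6, 0.3, 6.2]
opening: 0.567
```

```bash
python3 -c "
from h import *
go(.435,-.27,.20);go(.53,-.27,.2)"
```

```text
t 3.5 tcp [0.5081 0.1419 0.0796] F [-1.6  0.3  6.2] open 0.567
-> [-1.0294 -0.1855 -0.3003] turn [-0.      0.0002  0.0009]
t 3.5 tcp [0.5081 0.1419 0.0796] F [-1.6  0.3  6.2] open 0.567
-> [-1.0301  0.052  -0.3003] turn [-0.      0.0002  0.0009]
```

{"fn": "jog_arm", "kwargs": {"deltas": [[0, 0, -0.03, 0, 0, 0, 0.4], [0, 0, -0.08, 0, 0, 0, 0.4], [0, 0, -0.15, 0, 0, 0, 0.4], [0, 0, -0.21, 0, 0, 0, 0.4], [-0.02, 0, -0.25, 0, 0, 0, 0.4], [-0.06, -0.01, -0.25, 0, 0, 0, 0.4], [-0.13, -0.02, -0.25, 0, 0, 0, 0.4], [-0.21, -0.03, -0.25, 0, 0, 0, 0.4], [-0.29, -0.05, -0.25, 0, 0, 0, 0.4], [-0.37, -0.07, -0.25, 0, 0, 0, 0.4], [-0.45, -0.09, -0.25, 0, 0, 0, 0.4], [-0.53, -0.11, -0.25, 0, 0, 0, 0.4], [-0.61, -0.13, -0.25, 0, 0, 0, 0.4], [-0.69, -0.15, -0.25, 0, 0, 0, 0.4], [-0.77, -0.165, -0.25, 0, 0, 0, 0.4], [-0.84, -0.18, -0.25, 0, 0, 0, 0.4], [-0.9, -0.185, -0.25, 0, 0, 0, 0.4], [-0.95, -0.185, -0.25, 0, 0, 0, 0.4], [-0.98, -0.185, -0.25, 0, 0, 0, 0.4], [-0.99, -0.185, -0.25, 0, 0, 0, 0.4]]}}

```text
t: 5.5
ee_pos: [0.4335, -0.256, 0.1791]
tcp_rot: [-2.221, -2.221, 0.003]
contact_force: [-0.6, 0.4, -1.5]
opening: 0.568
```

```bash
python3 -c "
from h import *
s=viewer.read_camera('scene');t=viewer.read_camera('top')
cv2.imwrite('pics/a2.png',np.vstack([s[100:,:],t[100:,:]])[:600])
go(.435,-.27,.0786)"
```

```text
t 5.6 tcp [ 0.4341 -0.2547  0.1793] F [-0.2  0.2 -1.4] open 0.568
-> [-0.0381  0.0025  0.2517] turn [-0.0004  0.0002  0.0004]
```

View pics/a2.png

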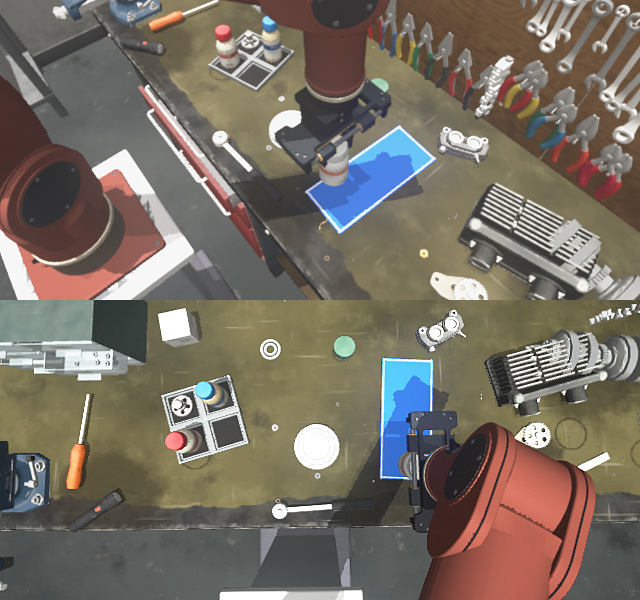

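{"fn": "jog_arm", "kwargs": {"deltas": [[-0.02, 0.002, 0.04, 0, 0, 0, 0.4], [-0.035, 0.002, 0.1, 0, 0, 0, 0.4], [-0.038, 0.002, 0.16, 0, 0, 0, 0.4], [-0.038, 0.002, 0.2, 0, 0, 0, 0.4], [-0.038, 0.002, 0.225, 0, 0, 0, 0.4], [-0.038, 0.002, 0.24, 0, 0, 0, 0.4], [-0.038, 0.002, 0.248, 0, 0, 0, 0.4], [-0.038, 0.002, 0.25, 0, 0, 0, 0.4], [-0.038, 0.002, 0.25, 0, 0, 0, 0.4], [-0.038, 0.002, 0.25, 0, 0, 0, 0.6], [-0.038, 0.002, 0.25, 0, 0, 0, 0.65], [-0.038, 0.002, 0.25, 0, 0, 0, 0.7], [-0.038, 0.002, 0.25, 0, 0, 0, 0.75], [-0.038, 0.002, 0.25, 0, 0, 0, 0.75], [-0.038, 0.002, 0.22, 0, 0, 0, 0.75], [-0.038, 0.002, 0.14, 0, 0, 0, 0.75], [-0.038, 0.002, 0.04, 0, 0, 0, 0.75], [-0.038, 0.002, -0.05, 0, 0, 0, 0.75], [-0.038, 0.002, -0.05, 0, 0, 0, 0.75]]}}

```text
t: 7.5
ee_pos: [0.437, -0.2717, 0.2043]
tcp_rot: [2.217, 2.218, 0.005]
contact_force: [0.6, 0.7, 0.2]
opening: 0.751
```

```bash
python3 -c "
from h import *
t=viewer.read_camera('top');cv2.imwrite('pics/t3.png',t)
go(.488,.222,.2);go(.488,.222,.096)"
```

```text
t 7.55 tcp [ 0.4362 -0.2707  0.202 ] F [ 0.5  0.3 -0.3] open 0.751
-> [1.2316 0.1307 0.0044] turn [0.0011 0.0003 0.0003]
t 7.55 tcp [ 0.4362 -0.2707  0.202 ] F [ 0.5  0.3 -0.3] open 0.751
-> [1.2318 0.1297 0.2644] turn [0.0011 0.0003 0.0003]
```

{"fn": "jog_arm", "kwargs": {"deltas": [[0.1, 0.01, 0, 0, 0, 0, 0.75], [0.22, 0.02, 0, 0, 0, 0, 0.75], [0.34, 0.03, 0, 0, 0, 0, 0.75], [0.46, 0.05, 0, 0, 0, 0, 0.75], [0.58, 0.07, 0, 0, 0, 0, 0.75], [0.7, 0.09, 0, 0, 0, 0, 0.75], [0.82, 0.1, 0, 0, 0, 0, 0.75], [0.94, 0.12, 0, 0, 0, 0, 0.75], [1, 0.13, 0, 0, 0, 0, 0.75], [1, 0.13, 0, 0, 0, 0, 0.75]]}}

```text
t: 8.55
ee_pos: [0.4871, 0.1333, 0.2007]
tcp_rot: [2.212, 2.227, -0.0]
contact_force: [0.3, -0.6, -0.6]
opening: 0.749
```

```bash
python3 -c "
from h import *
go(.487,.2205,.095)"
```

```text
t 8.55 tcp [0.4871 0.1333 0.2007] F [ 0.3 -0.6 -0.6] open 0.749
-> [0.2186 0.0008 0.2638] turn [0.0006 0.0006 0.0021]
```

{"fn": "jog_arm", "kwargs": {"deltas": [[0.1, 0, 0, 0, 0, 0, 0.75], [0.19, 0, 0, 0, 0, 0.002, 0.75], [0.218, 0, 0.03, 0, 0, 0.002, 0.75], [0.218, 0, 0.12, 0, 0, 0.002, 0.75], [0.218, 0, 0.19, 0, 0, 0.002, 0.75], [0.218, 0, 0.24, 0, 0, 0.002, 0.75], [0.218, 0, 0.263, 0, 0, 0.002, 0.75], [0.218, 0, 0.263, 0, 0, 0.002, 0.7], [0.218, 0, 0.263, 0, 0, 0.002, 0.6], [0.218, 0, 0.263, 0, 0, 0.002, 0.5], [0.218, 0, 0.263, 0, 0, 0.002, 0.45], [0.218, 0, 0.263, 0, 0, 0.002, 0.4], [0.218, 0, 0.263, 0, 0, 0.002, 0.35], [0.218, 0, 0.263, 0, 0, 0.002, 0.3], [0.218, 0, 0.263, 0, 0, 0.002, 0.3]]}}

```text
t: 10.05
ee_pos: [0.4871, 0.2205, 0.096]
tcp_rot: [2.219, 2.22, 0.002]
contact_force: [0.1, -0.7, 5.6]
opening: 0.448
```

```bash
python3 -c "
from h import *
go(.53,-.27,.2)"
```

```text
t 10.05 tcp [0.4871 0.2205 0.096 ] F [ 0.1 -0.7  5.6] open 0.448
-> [-1.2267  0.1073 -0.2582] turn [0.0009 0.0004 0.0002]
```

{"fn": "jog_arm", "kwargs": {"deltas": [[0, 0, -0.03, 0, 0, 0, 0.3], [0, 0, -0.08, 0, 0, 0, 0.3], [0, 0, -0.15, 0, 0, 0, 0.3], [0, 0, -0.21, 0, 0, 0, 0.3], [-0.02, 0, -0.25, 0, 0, 0, 0.3], [-0.06, 0, -0.25, 0, 0, 0, 0.3], [-0.13, 0.01, -0.25, 0, 0, 0, 0.3], [-0.21, 0.02, -0.25, 0, 0, 0, 0.3], [-0.29, 0.03, -0.25, 0, 0, 0, 0.3], [-0.37, 0.04, -0.25, 0, 0, 0, 0.3], [-0.45, 0.05, -0.25, 0, 0, 0, 0.3], [-0.53, 0.06, -0.25, 0, 0, 0, 0.3], [-0.61, 0.07, -0.25, 0, 0, 0, 0.3], [-0.69, 0.08, -0.25, 0, 0, 0, 0.3], [-0.77, 0.09, -0.25, 0, 0, 0, 0.3], [-0.84, 0.1, -0.25, 0, 0, 0, 0.3], [-0.91, 0.107, -0.25, 0, 0, 0, 0.3], [-0.96, 0.107, -0.25, 0, 0, 0, 0.3], [-0.99, 0.107, -0.25, 0, 0, 0, 0.3], [-0.99, 0.107, -0.25, 0, 0, 0, 0.3]]}}

```text
t: 12.05
ee_pos: [0.5287, -0.1774, 0.1961]
tcp_rot: [2.223, 2.216, -0.0]
contact_force: [-0.0, 0.2, -2.3]
opening: 0.447
```

```bash
python3 -c "
from h import *
go(.53,-.27,.0955)"
```

```text
t 12.05 tcp [ 0.5287 -0.1774  0.1961] F [-0.   0.2 -2.3] open 0.447
-> [-0.231   0.0036  0.2519] turn [ 0.0005  0.0006 -0.0009]
```

{"fn": "jog_arm", "kwargs": {"deltas": [[-0.04, 0.003, 0, 0, 0, -0.001, 0.3], [-0.11, 0.003, 0, 0, 0, -0.001, 0.3], [-0.17, 0.003, 0.01, 0, 0, -0.001, 0.3], [-0.21, 0.003, 0.04, 0, 0, -0.001, 0.3], [-0.231, 0.003, 0.1, 0, 0, -0.001, 0.3], [-0.231, 0.003, 0.17, 0, 0, -0.001, 0.3], [-0.231, 0.003, 0.215, 0, 0, -0.001, 0.3], [-0.231, 0.003, 0.24, 0, 0, -0.001, 0.3], [-0.231, 0.003, 0.25, 0, 0, -0.001, 0.3], [-0.231, 0.003, 0.251, 0, 0, -0.001, 0.3], [-0.231, 0.003, 0.251, 0, 0, -0.001, 0.5], [-0.231, 0.003, 0.251, 0, 0, -0.001, 0.58], [-0.231, 0.003, 0.251, 0, 0, -0.001, 0.66], [-0.231, 0.003, 0.251, 0, 0, -0.001, 0.7], [-0.231, 0.003, 0.23, 0, 0, -0.001, 0.7], [-0.231, 0.003, 0.15, 0, 0, -0.001, 0.7], [-0.231, 0.003, 0.05, 0, 0, -0.001, 0.7], [-0.231, 0.003, -0.03, 0, 0, -0.001, 0.7], [-0.231, 0.003, -0.05, 0, 0, -0.001, 0.7]]}}

```text
t: 13.95
ee_pos: [0.5309, -0.2711, 0.2207]
tcp_rot: [2.217, 2.216, 0.004]
contact_force: [-0.2, 1.0, -0.0]
opening: 0.699
```

```bash
python3 -c "
from h import *
go(.5885,.1605,.22)"
```

```text
t 13.95 tcp [ 0.5309 -0.2711  0.2207] F [-0.2  1.  -0. ] open 0.699
-> [ 1.079e+00  1.437e-01 -1.000e-03] turn [ 0.0022  0.0011 -0.0001]
```

{"fn": "jog_arm", "kwargs": {"deltas": [[0.1, 0.01, 0, 0.002, 0.001, 0, 0.7], [0.22, 0.03, 0, 0.002, 0.001, 0, 0.7], [0.34, 0.05, 0, 0.002, 0.001, 0, 0.7], [0.46, 0.07, 0, 0.002, 0.001, 0, 0.7], [0.58, 0.09, 0, 0.002, 0.001, 0, 0.7], [0.7, 0.11, 0, 0.002, 0.001, 0, 0.7], [0.82, 0.13, 0, 0.002, 0.001, 0, 0.7], [0.92, 0.143, 0, 0.002, 0.001, 0, 0.7], [1, 0.143, 0, 0.002, 0.001, 0, 0.7], [1, 0.143, 0, 0.002, 0.001, 0, 0.7]]}}

```text
t: 14.95
ee_pos: [0.5874, 0.1353, 0.2189]
tcp_rot: [-2.213, -2.229, -0.0]
contact_force: [0.2, -0.1, -0.8]
opening: 0.696
```

```bash
python3 -c "
from h import *
s=viewer.read_camera('scene');t=viewer.read_camera('top')
cv2.imwrite('pics/a4.png',np.vstack([s[100:,:],t[100:,:]])[:600])
go(.5885,.1605,.108)"
```

```text
t 15.05 tcp [0.5879 0.1293 0.2194] F [ 0.6 -0.4 -0.6] open 0.698
-> [0.0782 0.0015 0.2785] turn [0.0001 0.0003 0.0004]
```

View pics/a4.png

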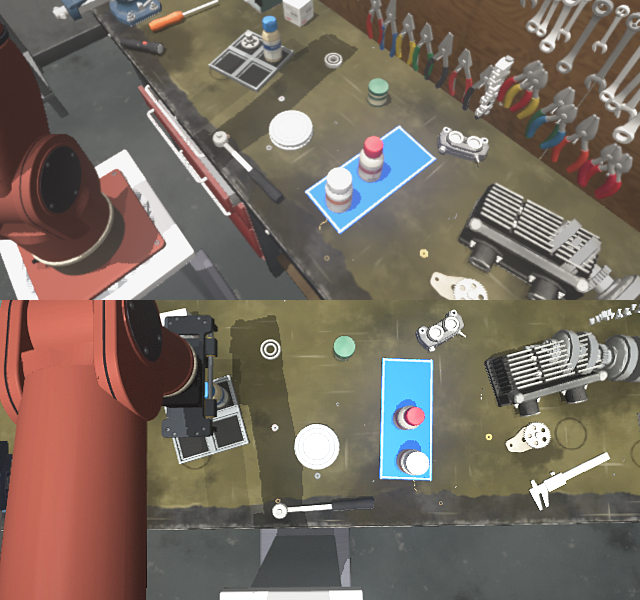

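{"fn": "jog_arm", "kwargs": {"deltas": [[0.04, 0.001, 0, 0, 0, 0, 0.7], [0.078, 0.001, 0.02, 0, 0, 0, 0.7], [0.078, 0.001, 0.1, 0, 0, 0, 0.7], [0.078, 0.001, 0.18, 0, 0, 0, 0.7], [0.078, 0.001, 0.24, 0, 0, 0, 0.7], [0.078, 0.001, 0.27, 0, 0, 0, 0.7], [0.078, 0.001, 0.278, 0, 0, 0, 0.7], [0.078, 0.001, 0.278, 0, 0, 0, 0.65], [0.078, 0.001, 0.278, 0, 0, 0, 0.55], [0.078, 0.001, 0.278, 0, 0, 0, 0.48], [0.078, 0.001, 0.278, 0, 0, 0, 0.42], [0.078, 0.001, 0.278, 0, 0, 0, 0.36], [0.078, 0.001, 0.278, 0, 0, 0, 0.3], [0.078, 0.001, 0.278, 0, 0, 0, 0.25], [0.078, 0.001, 0.278, 0, 0, 0, 0.25]]}}

```text
t: 16.55
ee_pos: [0.5886, 0.1606, 0.1087]
tcp_rot: [2.219, 2.222, 0.0]
contact_force: [-0.9, -0.2, 5.8]
opening: 0.423
```

```bash
python3 -c "
from h import *
go(.625,-.27,.2)"
```

```text
t 16.55 tcp [0.5886 0.1606 0.1087] F [-0.9 -0.2  5.8] open 0.423
-> [-1.0767  0.09   -0.2274] turn [0.0002 0.0002 0.0004]
```

{"fn": "jog_arm", "kwargs": {"deltas": [[0, 0, -0.03, 0, 0, 0, 0.25], [0, 0, -0.08, 0, 0, 0, 0.25], [0, 0, -0.15, 0, 0, 0, 0.25], [0, 0, -0.21, 0, 0, 0, 0.25], [-0.02, 0, -0.25, 0, 0, 0, 0.25], [-0.06, 0, -0.25, 0, 0, 0, 0.25], [-0.13, 0.01, -0.25, 0, 0, 0, 0.25], [-0.21, 0.02, -0.25, 0, 0, 0, 0.25], [-0.29, 0.03, -0.25, 0, 0, 0, 0.25], [-0.37, 0.04, -0.25, 0, 0, 0, 0.25], [-0.45, 0.05, -0.25, 0, 0, 0, 0.25], [-0.53, 0.06, -0.25, 0, 0, 0, 0.25], [-0.61, 0.07, -0.25, 0, 0, 0, 0.25], [-0.69, 0.08, -0.25, 0, 0, 0, 0.25], [-0.77, 0.09, -0.25, 0, 0, 0, 0.25], [-0.84, 0.09, -0.25, 0, 0, 0, 0.25], [-0.91, 0.09, -0.25, 0, 0, 0, 0.25], [-0.96, 0.09, -0.25, 0, 0, 0, 0.25], [-0.99, 0.09, -0.25, 0, 0, 0, 0.25], [-0.99, 0.09, -0.25, 0, 0, 0, 0.25]]}}

```text
t: 18.55
ee_pos: [0.6234, -0.2382, 0.2082]
tcp_rot: [2.224, 2.218, -0.003]
contact_force: [-0.4, -0.5, -0.9]
opening: 0.417
```

```bash
python3 -c "
from h import *
go(.625,-.27,.1082)"
```

```text
t 18.55 tcp [ 0.6234 -0.2382  0.2082] F [-0.4 -0.5 -0.9] open 0.417
-> [-0.0791  0.0045  0.25  ] turn [-0.0003  0.0005 -0.0009]
```

{"fn": "jog_arm", "kwargs": {"deltas": [[-0.04, 0.004, 0.02, 0, 0, -0.001, 0.25], [-0.07, 0.004, 0.06, 0, 0, -0.001, 0.25], [-0.079, 0.004, 0.13, 0, 0, -0.001, 0.25], [-0.079, 0.004, 0.19, 0, 0, -0.001, 0.25], [-0.079, 0.004, 0.225, 0, 0, -0.001, 0.25], [-0.079, 0.004, 0.243, 0, 0, -0.001, 0.25], [-0.079, 0.004, 0.25, 0, 0, -0.001, 0.25], [-0.079, 0.004, 0.25, 0, 0, -0.001, 0.25], [-0.079, 0.004, 0.25, 0, 0, -0.001, 0.45], [-0.079, 0.004, 0.25, 0, 0, -0.001, 0.55], [-0.079, 0.004, 0.25, 0, 0, -0.001, 0.62], [-0.079, 0.004, 0.25, 0, 0, -0.001, 0.68], [-0.079, 0.004, 0.23, 0, 0, -0.001, 0.68], [-0.079, 0.004, 0.15, 0, 0, -0.001, 0.68], [-0.079, 0.004, 0.05, 0, 0, -0.001, 0.68], [-0.079, 0.004, -0.03, 0, 0, -0.001, 0.68], [-0.079, 0.004, -0.05, 0, 0, -0.001, 0.68]]}}

```text
t: 20.25
ee_pos: [0.6261, -0.271, 0.2332]
tcp_rot: [2.217, 2.217, 0.001]
contact_force: [-0.4, -1.0, 0.1]
opening: 0.676
```

```bash
python3 -c "
from h import *
t=viewer.read_camera('top');s=viewer.read_camera('scene');cv2.imwrite('pics/t5.png',t);cv2.imwrite('pics/s5.png',s)
f=lambda a,k:cv2.resize(a,None,fx=k,fy=k,interpolation=cv2.INTER_CUBIC)
cv2.imwrite('pics/a5.png',np.hstack([f(t[165:275,150:250],4),f(s[130:200,200:300],4)[:440] if 0 else cv2.copyMakeBorder(f(s[120:200,200:300],4),0,120,0,0,cv2.BORDER_CONSTANT)]))
go(.568,.2455,.12)"
```

```text
t 20.35 tcp [ 0.6255 -0.2703  0.2301] F [ 0.3  0.1 -0.1] open 0.68
-> [ 1.2901 -0.1439  0.2721] turn [0.0006 0.0007 0.0001]
```

View pics/a5.png

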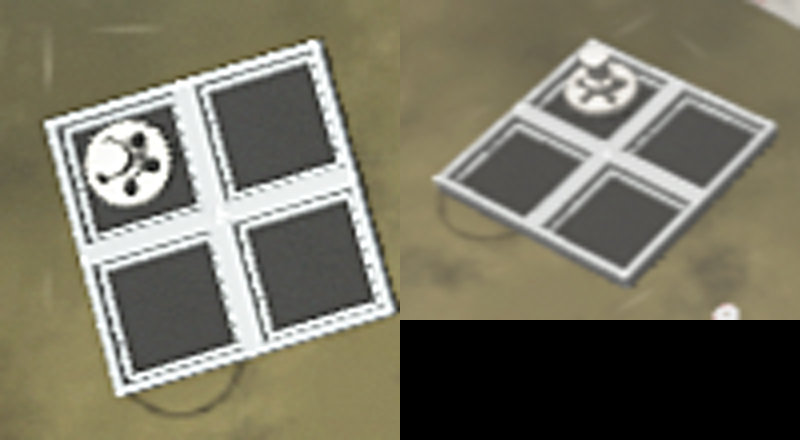

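Run:
```python
from h import *
f=lambda p,k:(np.array(p,float)+.5)/k-.5
T=lambda p,z:onz("top",p,z)[:,:2]
pr=lambda *a:print(*[np.round(x,4).tolist() if not isinstance(x,str) else x for x in a])
pr("gear wheel top",T([f((127,163),4)+[150,165]],.015)[0],"hub",T([f((107,157),4)+[150,165]],.046)[0])
pr("gear S wheel",onz("scene",[f((601-400,88),4)+[200,120]],.015)[0,:2],"hub",onz("scene",[f((594-400,53),4)+[200,120]],.046)[0,:2])
for n,b in(("top",(155,165,250,275)),("scene",(205,125,300,195))):
    im=cv2.imread(f"pics/{'t' if n=='top' else 's'}5.png")
    for c in blob(im,(0,0,30),(180,70,100),b,80)[:5]:
        m=cv2.moments(c); u=(m['m10']/m['m00'],m['m01']/m['m00']); pr(n,"dark",[m['m00']],onz(n,[u],.004)[0,:2])
    mb=(370,120,450,300) if n=="top" else (290,190,450,340)
    for nm,lo,hi,z in(("red",(165,110,60),(180,255,255),.123),("blue",(95,110,60),(125,255,255),.135)):
        for c in blob(im,lo,hi,mb,15)[:3]:
            e=cv2.minAreaRect(c); pr(n,nm,[cv2.contourArea(c)],onz(n,[e[0]],z)[0,:2])
t=cv2.imread("pics/t5.png");s=cv2.imread("pics/s5.png")
f=lambda a,k:cv2.resize(a,None,fx=k,fy=k,interpolation=cv2.INTER_CUBIC)
cv2.imwrite("pics/a6.png",np.hstack([f(t[210:280,285:350],5)[:350],f(s[195:265,255:325],5)]))
```

```text
gear wheel top [0.5674, 0.2478] hub [0.5682, 0.2484]
gear S wheel [0.5666, 0.2429] hub [0.5676, 0.2445]
top dark [609.5] [0.4841, 0.2245]
top dark [608.0] [0.5071, 0.1437]
top dark [593.0] [0.5879, 0.1666]
top dark [175.5] [0.5562, 0.2364]
top blue [895.0] [0.5666, -0.2293]
top blue [237.5] [0.625, -0.2645]
scene dark [312.0] [0.5071, 0.1405]
scene dark [286.0] [0.4835, 0.2211]
scene dark [272.5] [0.5875, 0.163]
scene red [170.0] [0.5215, -0.273]
scene blue [2707.5] [0.4694, -0.3192]
scene blue [239.0] [0.6151, -0.2768]
scene blue [22.0] [0.4617, -0.3687]
```

View pics/a6.png

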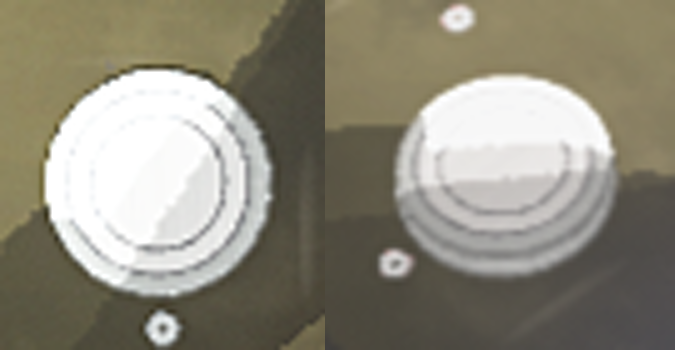

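{"fn": "jog_arm", "kwargs": {"deltas": [[0.1, -0.01, 0, 0, 0, 0, 0.6], [0.22, -0.03, 0, 0, 0, 0, 0.55], [0.34, -0.05, 0, 0, 0, 0, 0.55], [0.46, -0.06, 0, 0, 0, 0, 0.55], [0.58, -0.08, 0, 0, 0, 0, 0.55], [0.7, -0.1, 0, 0, 0, 0, 0.55], [0.82, -0.12, 0, 0, 0, 0, 0.55], [0.92, -0.14, 0, 0, 0, 0, 0.55], [1, -0.144, 0.05, 0, 0, 0, 0.55], [1, -0.144, 0.1, 0, 0, 0, 0.55], [1, -0.144, 0.15, 0, 0, 0, 0.55], [1, -0.144, 0.15, 0, 0, 0, 0.55]]}}

```text
t: 21.55
ee_pos: [0.5653, 0.1294, 0.1654]
tcp_rot: [2.219, 2.222, -0.01]
contact_force: [-0.6, -0.1, 0.4]
opening: 0.55
```

```bash
python3 -c "
from h import *
print(onz('scene',[[290.6,227.7]],.02),onz('top',[[316.2,246.0]],.02))
go(.5678,.246,.08)
go(.5678,.246,.0205)"
```

```text
[[ 0.46855378 -0.0672856   0.02      ]] [[ 0.46973239 -0.06201695  0.02      ]]
t 21.55 tcp [0.5653 0.1294 0.1654] F [-0.6 -0.1  0.4] open 0.55
-> [0.2926 0.0073 0.2119] turn [-0.0012  0.0016  0.0004]
t 21.55 tcp [0.5653 0.1294 0.1654] F [-0.6 -0.1  0.4] open 0.55
-> [0.2933 0.0078 0.3606] turn [-0.0012  0.0016  0.0004]
```

{"fn": "jog_arm", "kwargs": {"deltas": [[0.1, 0.003, 0.05, -0.001, 0.0015, 0, 0.55], [0.2, 0.006, 0.1, -0.001, 0.0015, 0, 0.55], [0.27, 0.007, 0.15, -0.001, 0.0015, 0, 0.55], [0.293, 0.007, 0.21, -0.001, 0.0015, 0, 0.55], [0.293, 0.007, 0.26, -0.001, 0.0015, 0, 0.55], [0.293, 0.0075, 0.31, -0.001, 0.0015, 0, 0.55], [0.293, 0.0075, 0.345, -0.001, 0.0015, 0, 0.55], [0.293, 0.0075, 0.36, -0.001, 0.0015, 0, 0.55], [0.293, 0.0075, 0.36, -0.001, 0.0015, 0, 0.45], [0.293, 0.0075, 0.36, -0.001, 0.0015, 0, 0.35], [0.293, 0.0075, 0.36, -0.001, 0.0015, 0, 0.3], [0.293, 0.0075, 0.36, -0.001, 0.0015, 0, 0.25], [0.293, 0.0075, 0.36, -0.001, 0.0015, 0, 0.2], [0.293, 0.0075, 0.36, -0.001, 0.0015, 0, 0.15], [0.293, 0.0075, 0.36, -0.001, 0.0015, 0, 0.1], [0.293, 0.0075, 0.36, -0.001, 0.0015, 0, 0.1]]}}

```text
t: 23.15
ee_pos: [0.5681, 0.2461, 0.0213]
tcp_rot: [-2.22, -2.223, -0.0]
contact_force: [-0.4, -0.3, 5.8]
opening: 0.245
```

```bash
python3 -c "
from h import *
go(.469,-.0645,.0375)"
```

```text
t 23.15 tcp [0.5681 0.2461 0.0213] F [-0.4 -0.3  5.8] open 0.245
-> [-0.7762 -0.2486 -0.0407] turn [ 0.     -0.0001  0.0004]
```

{"fn": "jog_arm", "kwargs": {"deltas": [[0, 0, -0.03, 0, 0, 0, 0.1], [0, 0, -0.08, 0, 0, 0, 0.1], [0, 0, -0.14, 0, 0, 0, 0.1], [-0.02, 0, -0.18, 0, 0, 0, 0.1], [-0.06, -0.01, -0.18, 0, 0, 0, 0.1], [-0.13, -0.03, -0.18, 0, 0, 0, 0.1], [-0.21, -0.06, -0.18, 0, 0, 0, 0.1], [-0.29, -0.09, -0.18, 0, 0, 0, 0.1], [-0.37, -0.12, -0.18, 0, 0, 0, 0.1], [-0.45, -0.15, -0.18, 0, 0, 0, 0.1], [-0.53, -0.18, -0.18, 0, 0, 0, 0.1], [-0.61, -0.21, -0.18, 0, 0, 0, 0.1], [-0.69, -0.23, -0.18, 0, 0, 0, 0.1], [-0.74, -0.245, -0.17, 0, 0, 0, 0.1], [-0.77, -0.2485, -0.14, 0, 0, 0, 0.1], [-0.776, -0.2485, -0.1, 0, 0, 0, 0.1], [-0.776, -0.2485, -0.07, 0, 0, 0, 0.1], [-0.776, -0.2485, -0.06, 0, 0, 0, 0.1], [-0.776, -0.2485, -0.06, 0, 0, 0, 0.1], [-0.776, -0.2485, -0.06, 0, 0, 0, 0.1]]}}

```text
t: 25.15
ee_pos: [0.4691, -0.0643, 0.0454]
tcp_rot: [-2.22, -2.223, -0.0]
contact_force: [-0.1, 0.5, -1.0]
opening: 0.248
```

```bash
python3 -c "
from h import *
t=viewer.read_camera('top');s=viewer.read_camera('scene')
f=lambda a,k:cv2.resize(a,None,fx=k,fy=k,interpolation=cv2.INTER_CUBIC)
cv2.imwrite('pics/a7.png',np.hstack([f(t[210:280,285:350],5)[:350],f(s[195:265,255:325],5)]))
go(.469,-.0645,.0375)"
```

```text
t 25.25 tcp [ 0.4695 -0.0642  0.0457] F [-0.1 -0.4 -1.3] open 0.244
-> [-0.0007 -0.0012  0.0205] turn [ 0.0003 -0.0001  0.0005]
```

View pics/a7.png

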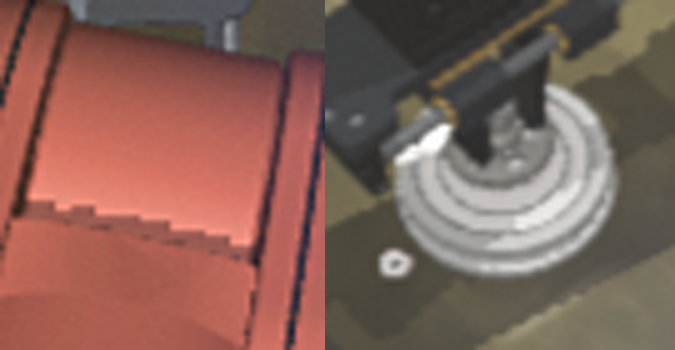

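{"fn": "jog_arm", "kwargs": {"deltas": [[-0.0007, -0.001, 0.008, 0, 0, 0, 0.1], [-0.0007, -0.001, 0.015, 0, 0, 0, 0.1], [-0.0007, -0.001, 0.0195, 0, 0, 0, 0.1], [-0.0007, -0.001, 0.0205, 0, 0, 0, 0.1], [-0.0007, -0.001, 0.0205, 0, 0, 0, 0.1], [-0.0007, -0.001, 0.0205, 0, 0, 0, 0.3], [-0.0007, -0.001, 0.0205, 0, 0, 0, 0.4], [-0.0007, -0.001, 0.0205, 0, 0, 0, 0.5], [-0.0007, -0.001, 0.0205, 0, 0, 0, 0.55], [-0.0007, -0.001, 0, 0, 0, 0, 0.55], [-0.0007, -0.001, -0.07, 0, 0, 0, 0.55], [-0.0007, -0.001, -0.17, 0, 0, 0, 0.6], [-0.0007, 0, -0.28, 0, 0, 0, 0.7], [-0.05, 0.02, -0.38, 0, 0, 0, 0.75], [-0.15, 0.05, -0.45, 0, 0, 0, 0.75], [-0.25, 0.08, -0.45, 0, 0, 0, 0.75], [-0.35, 0.11, -0.45, 0, 0, 0, 0.75], [-0.43, 0.14, -0.45, 0, 0, 0, 0.75], [-0.5, 0.15, -0.45, 0, 0, 0, 0.75], [-0.5, 0.15, -0.45, 0, 0, 0, 0.75]]}}

```text
t: 27.25
ee_pos: [0.5285, -0.2688, 0.2261]
tcp_rot: [2.224, 2.216, -0.003]
contact_force: [-0.2, -0.7, -0.3]
opening: 0.747
```

```bash
python3 -c "
from h import *
t=viewer.read_camera('top');s=viewer.read_camera('scene');cv2.imwrite('pics/t8.png',t);cv2.imwrite('pics/s8.png',s)
f=lambda a,k:cv2.resize(a,None,fx=k,fy=k,interpolation=cv2.INTER_CUBIC)
cv2.imwrite('pics/a8.png',np.hstack([f(t[210:280,285:350],6)[:420],f(s[195:265,260:320],6)]))
go(.5305,-.27,.2)"
```

```text
t 27.35 tcp [ 0.5292 -0.2649  0.2259] F [-0.  -0.3 -0.5] open 0.747
-> [-0.0127  0.0033  0.0647] turn [ 0.0001  0.     -0.0001]
```

View pics/a8.png

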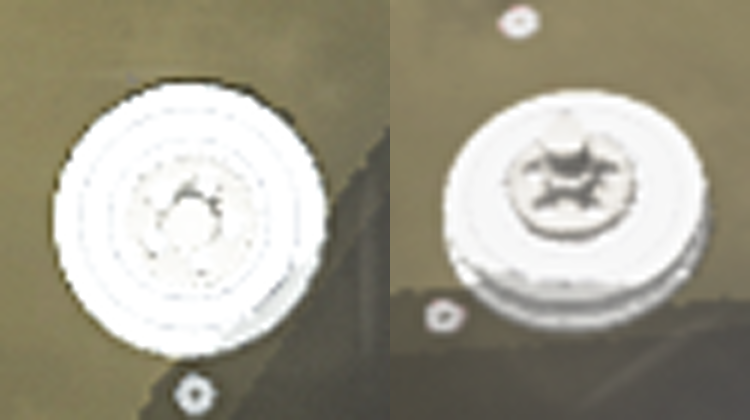

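{"fn": "jog_arm", "kwargs": {"deltas": [[-0.014, 0.003, 0, 0, 0, 0, 0.7], [-0.014, 0.003, 0.08, 0, 0, 0, 0.7], [-0.014, 0.003, 0.17, 0, 0, 0, 0.7], [-0.014, 0.003, 0.25, 0, 0, 0, 0.7], [-0.014, 0.003, 0.3, 0, 0, 0, 0.7], [-0.014, 0.003, 0.327, 0, 0, 0, 0.7], [-0.014, 0.003, 0.327, 0, 0, 0, 0.7], [-0.014, 0.003, 0.327, 0, 0, 0, 0.6], [-0.014, 0.003, 0.327, 0, 0, 0, 0.5], [-0.014, 0.003, 0.327, 0, 0, 0, 0.45], [-0.014, 0.003, 0.327, 0, 0, 0, 0.4], [-0.014, 0.003, 0.327, 0, 0, 0, 0.35], [-0.014, 0.003, 0.327, 0, 0, 0, 0.3], [-0.014, 0.003, 0.327, 0, 0, 0, 0.3]]}}

```text
t: 28.75
ee_pos: [0.5308, -0.2708, 0.0957]
tcp_rot: [2.221, 2.22, 0.001]
contact_force: [-0.7, 1.1, 5.4]
opening: 0.452
```

```bash
python3 -c "
from h import *
go(.484,.2215,.2)"
```

```text
t 28.75 tcp [ 0.5308 -0.2708  0.0957] F [-0.7  1.1  5.4] open 0.452
-> [ 1.2305 -0.1171 -0.2611] turn [ 0.0004  0.0001 -0.0001]
```

{"fn": "jog_arm", "kwargs": {"deltas": [[0, 0, -0.03, 0, 0, 0, 0.3], [0, 0, -0.08, 0, 0, 0, 0.3], [0, 0, -0.15, 0, 0, 0, 0.3], [0, 0, -0.21, 0, 0, 0, 0.3], [0.02, 0, -0.25, 0, 0, 0, 0.3], [0.06, 0, -0.25, 0, 0, 0, 0.3], [0.13, -0.01, -0.25, 0, 0, 0, 0.3], [0.21, -0.02, -0.25, 0, 0, 0, 0.3], [0.29, -0.03, -0.25, 0, 0, 0, 0.3], [0.37, -0.04, -0.25, 0, 0, 0, 0.3], [0.45, -0.05, -0.25, 0, 0, 0, 0.3], [0.53, -0.06, -0.25, 0, 0, 0, 0.3], [0.61, -0.07, -0.25, 0, 0, 0, 0.3], [0.69, -0.08, -0.25, 0, 0, 0, 0.3], [0.77, -0.09, -0.25, 0, 0, 0, 0.3], [0.85, -0.1, -0.25, 0, 0, 0, 0.3], [0.92, -0.11, -0.25, 0, 0, 0, 0.3], [0.97, -0.117, -0.25, 0, 0, 0, 0.3], [1, -0.117, -0.25, 0, 0, 0, 0.3], [1, -0.117, -0.25, 0, 0, 0, 0.3]]}}

```text
t: 30.75
ee_pos: [0.4836, 0.1308, 0.1955]
tcp_rot: [2.218, 2.223, 0.001]
contact_force: [0.6, 0.3, -1.0]
opening: 0.45
```

```bash
python3 -c "
from h import *
go(.484,.2225,.0967)"
```

```text
t 30.75 tcp [0.4836 0.1308 0.1955] F [ 0.6  0.3 -1. ] open 0.45
-> [0.2293 0.0011 0.2469] turn [0.0003 0.0001 0.0007]
```

{"fn": "jog_arm", "kwargs": {"deltas": [[0.04, 0.001, 0, 0, 0, 0, 0.3], [0.11, 0.001, 0, 0, 0, 0, 0.3], [0.17, 0.001, 0, 0, 0, 0, 0.3], [0.21, 0.001, 0.02, 0, 0, 0, 0.3], [0.229, 0.001, 0.08, 0, 0, 0, 0.3], [0.229, 0.001, 0.15, 0, 0, 0, 0.3], [0.229, 0.001, 0.2, 0, 0, 0, 0.3], [0.229, 0.001, 0.23, 0, 0, 0, 0.3], [0.229, 0.001, 0.245, 0, 0, 0, 0.3], [0.229, 0.001, 0.246, 0, 0, 0, 0.3], [0.229, 0.001, 0.246, 0, 0, 0, 0.5], [0.229, 0.001, 0.246, 0, 0, 0, 0.58], [0.229, 0.001, 0.246, 0, 0, 0, 0.66], [0.229, 0.001, 0.246, 0, 0, 0, 0.7], [0.229, 0.001, 0.23, 0, 0, 0, 0.7], [0.229, 0.001, 0.15, 0, 0, 0, 0.7], [0.229, 0.001, 0.05, 0, 0, 0, 0.7], [0.229, 0.001, -0.03, 0, 0, 0, 0.7], [0.229, 0.001, -0.05, 0, 0, 0, 0.7]]}}

```text
t: 32.65
ee_pos: [0.4855, 0.223, 0.2196]
tcp_rot: [2.218, 2.223, 0.01]
contact_force: [0.3, 1.0, -1.1]
opening: 0.703
```

```bash
python3 -c "
from h import *
go(.6258,-.2705,.22)"
```

```text
t 32.65 tcp [0.4855 0.223  0.2196] F [ 0.3  1.  -1.1] open 0.703
-> [-1.2345  0.3485 -0.0032] turn [ 0.0017 -0.0011  0.0006]
```

{"fn": "jog_arm", "kwargs": {"deltas": [[-0.1, 0.03, 0, 0.0017, -0.001, 0, 0.7], [-0.21, 0.06, 0, 0.0017, -0.001, 0, 0.7], [-0.32, 0.09, 0, 0.0017, -0.001, 0, 0.7], [-0.43, 0.12, 0, 0.0017, -0.001, 0, 0.7], [-0.54, 0.15, 0, 0.0017, -0.001, 0, 0.7], [-0.65, 0.18, 0, 0.0017, -0.001, 0, 0.7], [-0.76, 0.22, 0, 0.0017, -0.001, 0, 0.7], [-0.87, 0.26, 0, 0.0017, -0.001, 0, 0.7], [-0.96, 0.3, 0, 0.0017, -0.001, 0, 0.7], [-1, 0.34, 0, 0.0017, -0.001, 0, 0.7], [-1, 0.348, 0, 0.0017, -0.001, 0, 0.7], [-1, 0.348, 0, 0.0017, -0.001, 0, 0.7]]}}

```text
t: 33.85
ee_pos: [0.6254, -0.1768, 0.2184]
tcp_rot: [-2.22, -2.222, 0.001]
contact_force: [0.0, 0.3, -1.1]
opening: 0.701
```

```bash
python3 -c "
from h import *
go(.6258,-.2705,.1075)"
```

```text
t 33.85 tcp [ 0.6254 -0.1768  0.2184] F [ 0.   0.3 -1.1] open 0.701
-> [-0.2343  0.001   0.2773] turn [-0.0004  0.      0.0004]
```

{"fn": "jog_arm", "kwargs": {"deltas": [[-0.1, 0.001, 0, 0, 0, 0, 0.7], [-0.19, 0.001, 0, 0, 0, 0, 0.7], [-0.234, 0.001, 0.02, 0, 0, 0, 0.7], [-0.234, 0.001, 0.1, 0, 0, 0, 0.7], [-0.234, 0.001, 0.19, 0, 0, 0, 0.7], [-0.234, 0.001, 0.25, 0, 0, 0, 0.7], [-0.234, 0.001, 0.277, 0, 0, 0, 0.7], [-0.234, 0.001, 0.277, 0, 0, 0, 0.7], [-0.234, 0.001, 0.277, 0, 0, 0, 0.6], [-0.234, 0.001, 0.277, 0, 0, 0, 0.5], [-0.234, 0.001, 0.277, 0, 0, 0, 0.42], [-0.234, 0.001, 0.277, 0, 0, 0, 0.36], [-0.234, 0.001, 0.277, 0, 0, 0, 0.3], [-0.234, 0.001, 0.277, 0, 0, 0, 0.25], [-0.234, 0.001, 0.277, 0, 0, 0, 0.25]]}}

```text
t: 35.35
ee_pos: [0.6261, -0.2707, 0.1084]
tcp_rot: [2.22, 2.223, -0.001]
contact_force: [0.0, -0.2, 6.1]
opening: 0.419
```

```bash
python3 -c "
from h import *
go(.5878,.1645,.2)"
```

```text
t 35.35 tcp [ 0.6261 -0.2707  0.1084] F [ 0.  -0.2  6.1] open 0.419
-> [ 1.0879 -0.0944 -0.2294] turn [-0.0001  0.0001  0.0004]
```

{"fn": "jog_arm", "kwargs": {"deltas": [[0, 0, -0.03, 0, 0, 0, 0.25], [0, 0, -0.08, 0, 0, 0, 0.25], [0, 0, -0.15, 0, 0, 0, 0.25], [0, 0, -0.21, 0, 0, 0, 0.25], [0.02, 0, -0.25, 0, 0, 0, 0.25], [0.06, 0, -0.25, 0, 0, 0, 0.25], [0.13, -0.01, -0.25, 0, 0, 0, 0.25], [0.21, -0.02, -0.25, 0, 0, 0, 0.25], [0.29, -0.03, -0.25, 0, 0, 0, 0.25], [0.37, -0.04, -0.25, 0, 0, 0, 0.25], [0.45, -0.05, -0.25, 0, 0, 0, 0.25], [0.53, -0.06, -0.25, 0, 0, 0, 0.25], [0.61, -0.07, -0.25, 0, 0, 0, 0.25], [0.69, -0.08, -0.25, 0, 0, 0, 0.25], [0.77, -0.09, -0.25, 0, 0, 0, 0.25], [0.85, -0.094, -0.25, 0, 0, 0, 0.25], [0.92, -0.094, -0.25, 0, 0, 0, 0.25], [0.97, -0.094, -0.25, 0, 0, 0, 0.25], [1, -0.094, -0.25, 0, 0, 0, 0.25], [1, -0.094, -0.25, 0, 0, 0, 0.25]]}}

```text
t: 37.35
ee_pos: [0.5876, 0.1314, 0.208]
tcp_rot: [-2.216, -2.226, 0.001]
contact_force: [-0.2, 0.2, -1.6]
opening: 0.419
```

```bash
python3 -c "
from h import *
go(.5878,.1645,.1094)"
```

```text
t 37.35 tcp [0.5876 0.1314 0.208 ] F [-0.2  0.2 -1.6] open 0.419
-> [0.0827 0.0012 0.2465] turn [-0.0003  0.0001  0.0013]
```

{"fn": "jog_arm", "kwargs": {"deltas": [[0.03, 0.001, 0, 0, 0, 0.001, 0.25], [0.06, 0.001, 0.01, 0, 0, 0.001, 0.25], [0.083, 0.001, 0.04, 0, 0, 0.001, 0.25], [0.083, 0.001, 0.1, 0, 0, 0.001, 0.25], [0.083, 0.001, 0.17, 0, 0, 0.001, 0.25], [0.083, 0.001, 0.215, 0, 0, 0.001, 0.25], [0.083, 0.001, 0.237, 0, 0, 0.001, 0.25], [0.083, 0.001, 0.246, 0, 0, 0.001, 0.25], [0.083, 0.001, 0.246, 0, 0, 0.001, 0.25], [0.083, 0.001, 0.246, 0, 0, 0.001, 0.45], [0.083, 0.001, 0.246, 0, 0, 0.001, 0.55], [0.083, 0.001, 0.246, 0, 0, 0.001, 0.62], [0.083, 0.001, 0.246, 0, 0, 0.001, 0.68], [0.083, 0.001, 0.23, 0, 0, 0.001, 0.68], [0.083, 0.001, 0.15, 0, 0, 0.001, 0.7], [0.083, 0.001, 0.05, 0, 0, 0.001, 0.72], [0.083, 0.001, -0.02, 0, 0, 0.001, 0.75], [0.083, 0.001, -0.03, 0, 0, 0.001, 0.75]]}}

```text
t: 39.15
ee_pos: [0.5897, 0.1647, 0.2243]
tcp_rot: [2.22, 2.221, 0.008]
contact_force: [1.2, 0.4, 0.2]
opening: 0.74
```

```bash
python3 -c "
from h import *
go(.4362,-.2705,.2)"
```

```text
t 39.15 tcp [0.5897 0.1647 0.2243] F [1.2 0.4 0.2] open 0.74
-> [-1.0879 -0.3847  0.0566] turn [ 0.0014 -0.0008  0.0002]
```

{"fn": "jog_arm", "kwargs": {"deltas": [[-0.1, -0.03, 0, 0.0014, -0.001, 0, 0.75], [-0.21, -0.07, 0, 0.0014, -0.001, 0, 0.75], [-0.32, -0.11, 0, 0.0014, -0.001, 0, 0.75], [-0.43, -0.15, 0, 0.0014, -0.001, 0, 0.75], [-0.54, -0.19, 0, 0.0014, -0.001, 0, 0.75], [-0.65, -0.23, 0, 0.0014, -0.001, 0, 0.75], [-0.76, -0.27, 0, 0.0014, -0.001, 0, 0.75], [-0.87, -0.31, 0, 0.0014, -0.001, 0, 0.75], [-0.95, -0.35, 0, 0.0014, -0.001, 0, 0.75], [-1, -0.38, 0, 0.0014, -0.001, 0, 0.75], [-1, -0.385, 0, 0.0014, -0.001, 0, 0.75], [-1, -0.385, 0, 0.0014, -0.001, 0, 0.75]]}}

```text
t: 40.35
ee_pos: [0.4356, -0.2353, 0.2226]
tcp_rot: [-2.222, -2.221, -0.001]
contact_force: [0.6, 0.6, -1.3]
opening: 0.751
```

```bash
python3 -c "
from h import *
go(.4362,-.2705,.078)"
```

```text
t 40.35 tcp [ 0.4356 -0.2353  0.2226] F [ 0.6  0.6 -1.3] open 0.751
-> [-0.0882  0.0014  0.3614] turn [ 0.0001 -0.0001 -0.0001]
```

{"fn": "jog_arm", "kwargs": {"deltas": [[-0.05, 0.001, 0, 0, 0, 0, 0.75], [-0.088, 0.001, 0.05, 0, 0, 0, 0.75], [-0.088, 0.001, 0.14, 0, 0, 0, 0.75], [-0.088, 0.001, 0.23, 0, 0, 0, 0.75], [-0.088, 0.001, 0.3, 0, 0, 0, 0.75], [-0.088, 0.001, 0.34, 0, 0, 0, 0.75], [-0.088, 0.001, 0.361, 0, 0, 0, 0.75], [-0.088, 0.001, 0.361, 0, 0, 0, 0.75], [-0.088, 0.001, 0.361, 0, 0, 0, 0.65], [-0.088, 0.001, 0.361, 0, 0, 0, 0.55], [-0.088, 0.001, 0.361, 0, 0, 0, 0.5], [-0.088, 0.001, 0.361, 0, 0, 0, 0.45], [-0.088, 0.001, 0.361, 0, 0, 0, 0.4], [-0.088, 0.001, 0.361, 0, 0, 0, 0.4]]}}

```text
t: 41.75
ee_pos: [0.4366, -0.2707, 0.0789]
tcp_rot: [2.221, 2.22, 0.002]
contact_force: [-1.8, 0.7, 6.4]
opening: 0.565
```

```bash
python3 -c "
from h import *
go(.5072,.142,.2)"
```

```text
t 41.75 tcp [ 0.4366 -0.2707  0.0789] F [-1.8  0.7  6.4] open 0.565
-> [ 1.0319  0.1765 -0.3024] turn [ 0.0005 -0.0001 -0.0001]
```

{"fn": "jog_arm", "kwargs": {"deltas": [[0, 0, -0.03, 0, 0, 0, 0.4], [0, 0, -0.08, 0, 0, 0, 0.4], [0, 0, -0.15, 0, 0, 0, 0.4], [0, 0, -0.21, 0, 0, 0, 0.4], [0.02, 0, -0.25, 0, 0, 0, 0.4], [0.06, 0.01, -0.25, 0, 0, 0, 0.4], [0.13, 0.02, -0.25, 0, 0, 0, 0.4], [0.21, 0.03, -0.25, 0, 0, 0, 0.4], [0.29, 0.05, -0.25, 0, 0, 0, 0.4], [0.37, 0.07, -0.25, 0, 0, 0, 0.4], [0.45, 0.09, -0.25, 0, 0, 0, 0.4], [0.53, 0.11, -0.25, 0, 0, 0, 0.4], [0.61, 0.13, -0.25, 0, 0, 0, 0.4], [0.69, 0.15, -0.25, 0, 0, 0, 0.4], [0.77, 0.165, -0.25, 0, 0, 0, 0.4], [0.84, 0.176, -0.25, 0, 0, 0, 0.4], [0.9, 0.176, -0.25, 0, 0, 0, 0.4], [0.95, 0.176, -0.25, 0, 0, 0, 0.4], [0.98, 0.176, -0.25, 0, 0, 0, 0.4], [0.98, 0.176, -0.25, 0, 0, 0, 0.4]]}}

```text
t: 43.75
ee_pos: [0.5069, 0.1226, 0.1792]
tcp_rot: [2.219, 2.223, 0.002]
contact_force: [-0.7, -0.6, -1.8]
opening: 0.57
```

```bash
python3 -c "
from h import *
s=viewer.read_camera('scene')
f=lambda a,k:cv2.resize(a,None,fx=k,fy=k,interpolation=cv2.INTER_CUBIC)
cv2.imwrite('pics/a9.png',f(s[70:220,170:330],4))
go(.5072,.142,.0799)"
```

```text
t 43.8 tcp [0.507  0.1211 0.1792] F [ 0.8 -0.5 -1.5] open 0.569
-> [5.240e-02 2.000e-04 2.482e-01] turn [0.0005 0.0001 0.    ]
```

View pics/a9.png

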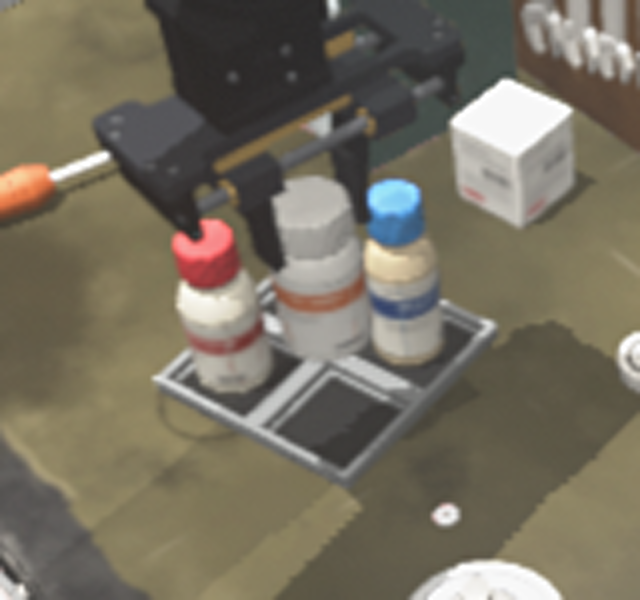

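{"fn": "jog_arm", "kwargs": {"deltas": [[0.02, 0, 0, 0, 0, 0, 0.4], [0.045, 0, 0.02, 0, 0, 0, 0.4], [0.052, 0, 0.07, 0, 0, 0, 0.4], [0.052, 0, 0.13, 0, 0, 0, 0.4], [0.052, 0, 0.18, 0, 0, 0, 0.4], [0.052, 0, 0.22, 0, 0, 0, 0.4], [0.052, 0, 0.24, 0, 0, 0, 0.4], [0.052, 0, 0.247, 0, 0, 0, 0.4], [0.052, 0, 0.247, 0, 0, 0, 0.4], [0.052, 0, 0.247, 0, 0, 0, 0.6], [0.052, 0, 0.247, 0, 0, 0, 0.65], [0.052, 0, 0.247, 0, 0, 0, 0.7], [0.052, 0, 0.247, 0, 0, 0, 0.75], [0.052, 0, 0.23, 0, 0, 0, 0.75], [0.052, 0, 0.16, 0, 0, 0, 0.75], [0.052, 0, 0.06, 0, 0, 0, 0.75], [0.052, 0, -0.06, 0, 0, 0, 0.75], [0.052, 0, -0.17, 0, 0, 0, 0.75], [0.052, 0, -0.18, 0, 0, 0, 0.75]]}}

```text
t: 45.7
ee_pos: [0.5094, 0.1421, 0.2569]
tcp_rot: [2.221, 2.219, 0.014]
contact_force: [0.1, -0.1, -0.3]
opening: 0.75
```

{"fn": "jog_arm", "kwargs": {"deltas": [[-0.08, 0, 0, 0, 0, 0, 0.75], [-0.18, 0, 0, 0, 0, 0, 0.75], [-0.28, 0, 0, 0, 0, 0, 0.75], [-0.38, 0, 0, 0, 0, 0, 0.75], [-0.48, 0, 0, 0, 0, 0, 0.75], [-0.58, 0, 0, 0, 0, 0, 0.75], [-0.68, 0, 0, 0, 0, 0, 0.75], [-0.78, 0, 0, 0, 0, 0, 0.75], [-0.88, 0, 0, 0, 0, 0, 0.75], [-0.95, 0, 0, 0, 0, 0, 0.75], [-1, 0, 0, 0, 0, 0, 0.75], [-1, 0, 0, 0, 0, 0, 0.75], [-1, 0, 0, 0, 0, 0, 0.75]]}}

```text
t: 47.0
ee_pos: [0.5088, -0.2582, 0.2549]
tcp_rot: [2.222, 2.217, 0.014]
contact_force: [-0.3, 1.1, 0.2]
opening: 0.75
```

```bash
python3 -c "
from h import *
go(.5,-.25,.25)
t=viewer.read_camera('top');s=viewer.read_camera('scene')
f=lambda a,k:cv2.resize(a,None,fx=k,fy=k,interpolation=cv2.INTER_CUBIC)
g=lambda a:np.clip((a.astype(float)-140)*2.2,0,255).astype(np.uint8)
a=f(t[160:275,150:270],3);b=f(s[105:195,200:320],3);c=g(f(t[215:275,285:350],5));d=g(f(s[200:260,258:323],5))
pad=lambda x,h:cv2.copyMakeBorder(x[:h],0,max(0,h-x.shape[0]),0,800-x.shape[1]-0 if 0 else 0,cv2.BORDER_CONSTANT)
A=np.hstack([a[:270],b[:270]]);B=np.hstack([c,d]);w=max(A.shape[1],B.shape[1])
P=lambda x:cv2.copyMakeBorder(x,0,0,0,w-x.shape[1],cv2.BORDER_CONSTANT)
cv2.imwrite('pics/a10.png',np.vstack([P(A),P(B)]))
t0=cv2.imread('pics/top0.png');print('tin/bearing diff',cv2.absdiff(t,t0)[130:165,255:365].mean())"
```

```text
t 47.0 tcp [ 0.5088 -0.2582  0.2549] F [-0.3  1.1  0.2] open 0.75
-> [ 0.0203 -0.0221  0.0122] turn [ 0.0024 -0.0015 -0.0007]
tin/bearing diff 8.435844155844157
```

View pics/a10.png

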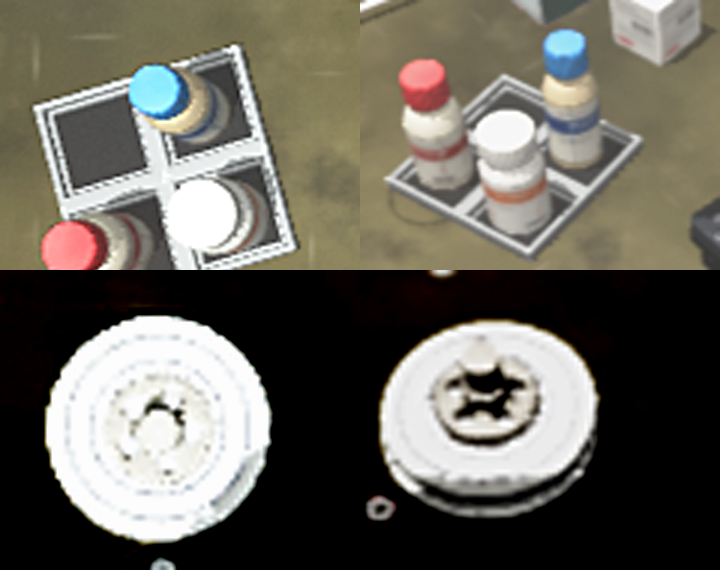

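```bash
python3 -c "
from h import *
t0=cv2.imread('pics/top0.png');t=viewer.read_camera('top')
for nm,lo,hi,b in(('tin',(40,60,40),(95,255,255),(325,130,365,165)),('bearing',(0,0,170),(180,60,255),(252,132,290,165))):
    print(nm,[np.round(cv2.minAreaRect(blob(i,lo,hi,b)[0])[0],1) for i in(t0,t)])
print(robot.close_job())"
```

```text
tin [array([343.2, 146.8]), array([343. , 146.8])]
bearing [array([270., 149.]), array([270., 149.])]
the job is handed in; nothing more can be done
None
```

The job is done and handed in at about 47 s of the 144 s allowed. I stood the white, red and blue bottles on the mat, then set the gear hub upward on the plate. After that I put the red, blue and white bottles back in their own pockets.

**Last checks:**
- **Bottles:** in both camera views all three stand upright in their original pockets, and the gear's pocket is empty.
- **Gear:** it sits within about 1 mm of the plate's centre, read from the top picture.
- **Tin and bearing:** both are where they started, to within 0.2 pixel (about 0.5 mm).
- **Robot:** it ended clear of everything, and the wrist force readings stayed near 6 N at most.

**One disagreement:** the two cameras differed by about 3–5 mm in y. I used the average, and every grip and placing worked with it. A raw brightness comparison around the tin and bearing also showed a small change. I put that down to the arm's shadow, because their measured positions had not moved.

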